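Index the table and tuck the trim strip under the lapped leaf

ROBOT

A 7-joint arm with a two-finger parallel gripper is mounted at the origin on a cart in front of the work surface, level with it; the furniture and walls round the work are solid. World frame = base frame: x ahead of the robot, y to its left, z up, the work surface at z = 0. Lengths are in m, angles in rad, forces in N, time in s.
With the tool pointing down it reaches from about 0.425 to 0.875 m from the base axis. Payload 4.7 kg.
Tool frame: the origin (TCP) lies midway between the tips of the shut fingers; the grasp point (between the pads) lies 19 mm behind it (manip.tcp_to_grasp is the distance from the TCP to the grasp point, in m); z points along the fingers, y is the line along which they close (so a half turn about z gives the same grasp; the last joint's range is limited). The gripper opens to 85 mm and grips with 20 to 120 N. Pads are 22 mm wide; open, the fingers measure 114 mm over their backs; the gripper's body (76 mm by 85 mm) begins 54 mm behind the grasp point. The pads swing forward as they close: fully open they stand 13 mm farther back than shut.
Start: joints at [-1.21, 0.321, -0.07, 1.45, 0.023, 1.371, -0.057], TCP at [0.221, 0.611, 0.231] pointing down, gripper open.
Joint ranges: [-2.86, 2.86], [-0.3, 2.09], [-1.38, 1.24], [0.06, 2.45], [-1.56, 4.7], [0.09, 2.05], [-2.69, 2.69]. Speed limits (rad/s): [2.57, 2.57, 3.14, 3.14, 3.14, 3.14, 3.14].

INTERFACE

Orientations are given as a rotation vector (axis times angle).
In Python, from station import manip gives the robot as it stands. The module is installed in compiled form; this text tells all that it offers.
- The arm moves only by the tool servo_tool, never from a script. Its argument "increments" is a list of rows, each an object with "delta_pos": the shift along the tool's x, y, z in cm, a list of three; "delta_rot": the turn, a rotation vector about the tool's x, y, z in rad, a list of three; "grip": the finger opening in cm, from 0 to 8.54. A call has 1 to 10 rows; each row shifts and turns the commanded pose from where the row before left it, along the tool's axes as they then stand; what a row does not reach is not made up. A row lasts 1/8 s, in which the tool goes at most 62.5 mm and 10.7 degrees, less where a joint would pass 70% of its speed; a pose out of reach is approached as far as the arm can. A call with a gripper value outside its range is refused whole. The fingers move at their own pace and stop on an object; "force" is the grip in N (left out, the last holds). Time passes only in rows, so rows that do not move let the fingers close. It gives the time, the measured TCP pose, the force, the opening and the grip force at its end, in the units of the state.
- manip.get_obs(): the state, without advancing time (a new reading comes with each control period).
- manip.get_image(name): name is "side" or "top"; returns a dict with "frame" (400x640x3 uint8, red, green, blue), "fx", "fy", "cx", "cy" (pixels), "T" (4x4, takes a point from camera to world coordinates). Camera axes: x right, y up, looking along -z (the intrinsics and any distortion apply to the point x, -y, -z); pixel columns grow to the right and rows downward; lengths in m; the calibration is good to about 2 mm. A picture is of the moment at which its call begins. There is no depth.
- manip.sign_off(): hands the job in; it is judged then, once.
The state is a dict: "time": time; "q": joint angles; "qvel": joint speeds; "effort": joint torques, N m; "position": TCP position; "orientation": TCP orientation; "contact_force": force on the tool from outside, world axes, zero at the start; "moment": the same for the moment, N m; "width": finger opening in m; "grip_force": force on a finger pad.
Only numpy, scipy, OpenCV 4.12 (cv2) and the standard library are available. Lean on these libraries where they do the work, as an engineer would, in place of code of your own. Each camera call takes 0.05 s, during which the arm holds its last target. There are 200 camera calls.

TASK

Turn the round indexing table clockwise (seen from above) by its upright post, one click only, so that the open edge of its lapped cover leaf faces you, and let go of the post. Then take the loose aluminium trim strip by its upright rail and slide its thin edge under the leaf without lifting the leaf, square to it and centred on it, until it butts against the lower plate beneath. Finish still holding the strip, pressing it firmly flat on the board as if for riveting, and leave the tools and the small things lying around where they are.

Things in the scene. Friction and masses are not known exactly. Their poses are not given: they have to be found in the camera images.
- turntable (a joint): Angle of the round steel turning disc (230 mm across, its top 64 mm above the bench) in rad, growing clockwise seen from above. It clicks into sprung detents at 0, 1.047 and 2.094 (60 degrees apart) and starts in the one at 0. Moving it off a detent takes up to about 10 N at the post; between detents it turns almost freely and stays where it is left, and within about 0.1 rad of the next one it is drawn into it. The axis is upright through the middle of index_base.
- index_base: Fixed round base of the indexing table, 200 mm across with four bolted feet; origin at the centre of its underside on the bench, on the disc's axis; its x axis points the way the strip has to be pushed in once the table stands one click on (roughly away from the robot).
- post_top (a point): Centre of the top of the upright round steel post on the disc by which it is turned: 14 mm diameter, 56 mm tall above the disc (top 120 mm above the bench), 100 mm from the disc's axis. It may be gripped or pushed.
- board (a point): The plywood board on the disc, 140 x 120 x 10 mm; this point lies on the disc's axis on its underside (64 mm above the bench), its top face is 10 mm higher. Its x axis is the direction in which the strip goes in; it spans x -78 to +62 mm and y -60 to +60 mm. The stop is the front edge of the aluminium lower plate (4 mm thick, 90 mm wide) on the board, at x = +12 mm, hidden under the leaf.
- leaf (a joint): Lift of the grey sheet leaf in rad, 0 when it lies down; light, weakly sprung shut, hinged along y at x = +50 mm of the board. The leaf is 90 mm wide (y -45 to +45 mm), 3 mm thick and covers the board from x = -18 to +50 mm with 6 mm of clear height between it and the board; in front of that an upturned lip rises 30 degrees to x = -27 mm.
- leaf_edge (a point): Middle of the leaf's lip, at its open front edge: x = -26 mm in the board's frame and 20 mm above the board's underside.
- strip: Loose extruded aluminium trim strip, about 0.12 kg: a flat leg 80 mm (x) by 90 mm (y), 3 mm thick, with an upright rail along its rear edge, 8 mm thick, 90 mm long and 34 mm tall from the underside, centred 36 mm behind the origin (x = -36 mm). Origin at the centre of the leg's underside; x points to the thin edge (x = +40 mm) that goes under the leaf; z up. It starts flat on the bench to the right of the indexing table.
- strip_edge (a point): Middle of the strip's thin front edge, on its underside (x = +40 mm of the strip).
- pliers: yellow-handled pliers 63x186x16 mm, lying near the strip; a bystander
- side_cutters: blue-handled side cutters 54x135x16 mm, lying on the near left of the table; a bystander
- nut_a: loose steel hexagon nut 19x22x10 mm; a bystander
- sanding_block: cork sanding block 56x92x27 mm behind the indexing table; a bystander

How it is judged:
On the way, in this order (a step that is already met when the one before it is completed fails the run):
1. the table rests in its next detent and the post has been let go (value of joint turntable between 0.947 and 1.147 rad and contact force between the fingers and turntable_c5 below 0.1 N and distance of strip from where it was at the start of the episode below 0.03 m), for 0.2 s.
2. the strip's edge is under the leaf, at the lower plate (value of joint turntable between 0.947 and 1.147 rad and x of strip_edge in the frame of board between 0.005 and 0.016 m and y of strip_edge in the frame of board between -0.009 and 0.009 m and z of strip_edge in the frame of board between 0.006 and 0.0135 m and angle between the x axis of strip and the x axis of board, either way round below 0.08 rad), for 0.1 s.
At the end, for the whole second after the job is handed in: Table in its second detent (within 0.1 rad); strip edge under the leaf within 7 mm of the lower plate, centred within 9 mm, square within 0.08 rad, flat on the board (1.5 mm, tilt under 0.04 rad) and pressed on it with over 4 N by the fingers (over 2 N on it); leaf down (under 0.035 rad) (all of step 2 and z of strip_edge in the frame of board below 0.0115 m and angle between strip's own z axis and vertical below 0.04 rad and value of joint leaf below 0.035 rad and contact force between strip and turntable_c0 above 4 N and contact force between the fingers and strip above 2 N); the arm keeps its last pose, push and grip.
It fails at once if the leaf is lifted (over 0.08 rad, about 6 mm at its lip) (value of joint leaf above 0.08 rad).
It fails at once if the table is turned well past the next detent (value of joint turntable above 1.5 rad).
It fails at once if a bystander is displaced by more than 30 mm (distance of any of pliers, side_cutters, nut_a, sanding_block from where it was at the start of the episode above 0.03 m).
It also fails if it takes over 56 s, if anything falls off the work surface, if the arm or the gripper's body presses on something with over 40 N, if the wrist force passes 120 N, or if a joint passes its speed limit or range.

## Working session

There is one attempt and no reset: what is moved stays moved. The work goes in short steps, Python scripts to look and compute and a tool call to move; the robot and the scene stay as the last step left them, time stands still between calls to the robot, and variables do not carry over. Pictures are saved under pics/ and viewed, at most 10 in all, crops included, and the job is handed in when it is done.

Besides the shell and the picture viewer there is one more tool, called after "Request:" as name([rows], argument=value, ...), one row to a line, values as JSON. servo_tool: Moves the arm, as the interface text tells. Its arguments: {"type":"object","properties":{"increments":{"type":"array","items":{"type":"object","properties":{"delta_pos":{"type":"array","items":{"type":"number"}},"delta_rot":{"type":"array","items":{"type":"number"}},"grip":{"type":"number"}}}},"force":{"type":"number"}},"required":["increments"]}

```bash
mkdir -p pics
python3 - <<'E'
from station import manip
import cv2,numpy as np
o=manip.get_obs();print(o)
for n in("top","side"):
    d=manip.get_image(n);cv2.imwrite(f"pics/{n}0.png",d["frame"][:,:,::-1]);print({k:v for k,v in d.items() if k!="frame"})
E
```

```text
{'time': 0.0, 'q': array([-1.2099396 ,  0.3218424 , -0.07008924,  1.45170469,  0.02256348,
        1.37079229, -0.05688316]), 'qvel': array([ 4.87675208e-05,  9.62604880e-04, -1.84866736e-03,  2.05038094e-05,
        9.22967161e-06,  8.05373991e-04, -1.01093431e-03]), 'effort': array([ 6.30244849e-04, -4.93582928e+01, -3.81814213e-01, -3.14329684e+01,
        1.30796168e-02,  1.11592241e-02,  1.02192226e-05]), 'position': array([0.22074661, 0.61078189, 0.23019602]), 'orientation': array([-5.41841735e-01, -3.09423096e+00,  3.04795324e-03]), 'contact_force': array([ 0.43666682, -0.51368659,  0.0384176 ]), 'moment': array([ 0.03750049, -0.04357291, -0.02134807]), 'grip_force': 0.0, 'width': 0.0853774377152294}
{'fx': 493.15235215791665, 'fy': 493.15235215791665, 'cx': 329.3830522132294, 'cy': 199.93996562587176, 'T': array([[ 2.28087598e-02,  9.81565388e-01, -1.89760768e-01,
         3.00583884e-01],
       [-9.99730565e-01,  2.32118166e-02, -9.85378335e-05,
        -1.32115403e-01],
       [ 4.30797081e-03,  1.89711887e-01,  9.81830353e-01,
         1.51892756e+00],
       [ 0.00000000e+00,  0.00000000e+00,  0.00000000e+00,
         1.00000000e+00]])}
{'fx': 406.2340334296334, 'fy': 406.2340334296334, 'cx': 315.58584523157526, 'cy': 195.42649695576688, 'T': array([[ 0.98469325,  0.09181717, -0.1481513 ,  0.42848143],
       [-0.17391097,  0.46108848, -0.87014504, -1.05403892],
       [-0.0115834 ,  0.88259108,  0.46999873,  0.60298828],
       [ 0.        ,  0.        ,  0.        ,  1.        ]])}
```

View pics/top0.png

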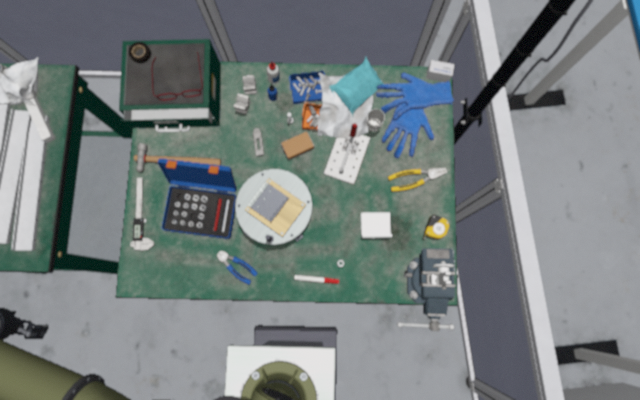

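View pics/side0.png

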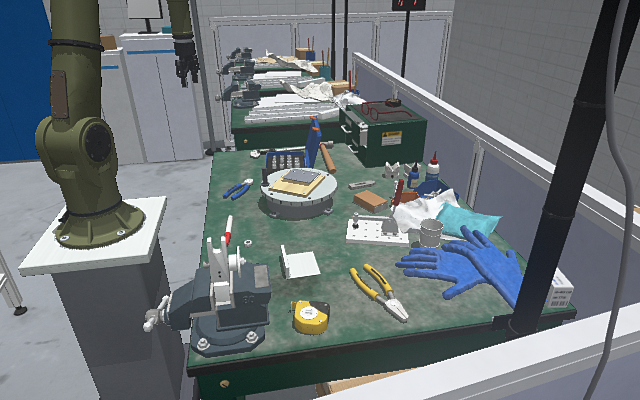

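The top view shows the disc at about (274,206), the dark post at (268,239), the strip at (376,225), the pliers at (415,180) and the nut at (340,263). In the side view the strip is at (300,263), with its rail on the robot side. I'll enlarge both areas.

Run:
```python
import cv2,numpy as np
t=cv2.imread("pics/top0.png");s=cv2.imread("pics/side0.png")
a=cv2.resize(t[160:280,225:405],None,fx=4.4,fy=4.4,interpolation=cv2.INTER_CUBIC)[:,:792]
cv2.imwrite("pics/c1.png",a[:528])
b=cv2.resize(s[160:290,250:345],None,fx=4.4,fy=4.4,interpolation=cv2.INTER_CUBIC);cv2.imwrite("pics/c2.png",b)
```

```text
(no output)
```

View pics/c1.png

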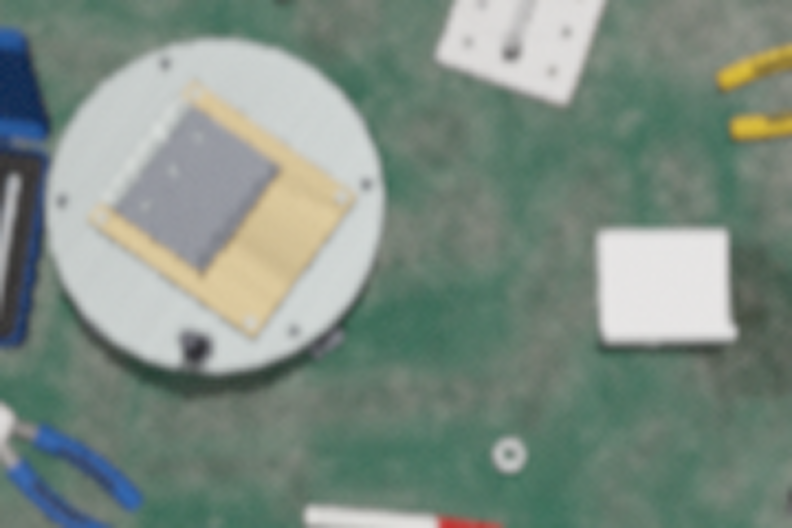

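View pics/c2.png

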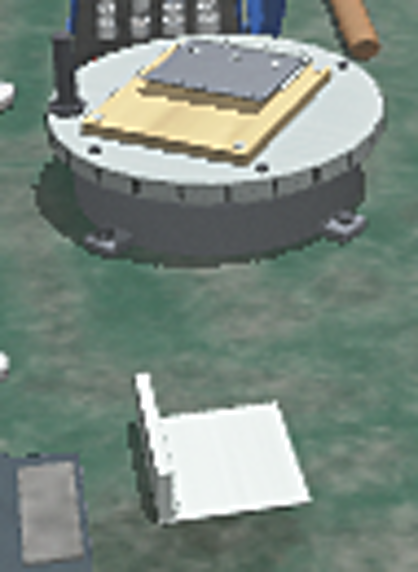

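The crops show the leaf's open edge facing lower right and the post top at about (269,238) top and (264,169) side. The strip's thin edge points away from the robot, with its rail nearest to it. Now I'll measure.

```bash
cat > h.py <<'E'
import cv2,numpy as np
from station import manip
def ray(d,p):
    p=np.atleast_2d(np.float64(p));v=np.c_[(p[:,0]-d["cx"])/d["fx"],-(p[:,1]-d["cy"])/d["fy"],-np.ones(len(p))]
    return d["T"][:3,3],v@d["T"][:3,:3].T
def plane(d,p,z):
    o,v=ray(d,p);return (o+v*((z-o[2])/v[:,2])[:,None])[:,:2]
def tri(ds,ps):
    A=np.zeros((3,3));b=np.zeros(3)
    for d,p in zip(ds,ps):
        o,v=ray(d,p);v=v[0]/np.linalg.norm(v[0]);M=np.eye(3)-np.outer(v,v);A+=M;b+=M@o
    return np.linalg.solve(A,b)
def circle(P):
    s=np.linalg.lstsq(np.c_[2*P,np.ones(len(P))],(P**2).sum(1),rcond=None)[0]
    return s[:2],np.sqrt(s[2]+s[:2]@s[:2])
def blob(m,seed):
    n,l,st,c=cv2.connectedComponentsWithStats(m.astype(np.uint8));return (l==l[seed[1],seed[0]]).astype(np.uint8)
def cont(b): return max(cv2.findContours(b,cv2.RETR_EXTERNAL,cv2.CHAIN_APPROX_NONE)[0],key=cv2.contourArea)
def yaw(): 
    return cv2.Rodrigues(np.array(manip.get_obs()["orientation"]))[0]
E
python3 - <<'E'
from h import *
t=manip.get_image("top");s=manip.get_image("side");F=t["frame"].astype(int);mx=F.max(2);mn=F.min(2)
hsv=cv2.cvtColor(t["frame"],cv2.COLOR_RGB2HSV)
b=blob((mn>150)&(mx-mn<60),(300,190));P=plane(t,cont(b)[:,0],.064)
h=cv2.convexHull(np.float32(P))[:,0].astype(float)
c,r=circle(h);
for k in range(4):
    e=np.hypot(*(h-c).T)-r;h=h[abs(e)<max(.004,abs(e).mean())];c,r=circle(h)
print("disc",c,r,len(h))
w=(hsv[...,1]>60)&(hsv[...,0]<30)&(hsv[...,0]>10)&(mx>140)
bb=blob(w,(293,213));print(bb.sum())
gray=(abs(hsv[...,0].astype(int)-118)<15)&(mx<190)&(hsv[...,1]>15)
g=blob(gray,(265,206));print("leaf px",g.sum(),cv2.minAreaRect(np.float32(plane(t,cont(g)[:,0],.082))))
u=np.uint8(cv2.convexHull(np.vstack([cont(bb),cont(g)])).reshape(-1,2)*0+0)
hull=cv2.convexHull(np.vstack([cont(bb)]))[:,0]
print("board",cv2.minAreaRect(np.float32(plane(t,hull,.074))))
p=np.argwhere((mx<75)[228:250,260:280])[:,::-1]+[260,228];print("post px",p.min(0),p.max(0),p.mean(0),len(p))
S=s["frame"].astype(int).max(2);q=np.argwhere((S<75)[160:190,258:272])[:,::-1]+[258,160];print("side post",q.min(0),q.max(0),[q[q[:,1]==y,0].mean() for y in range(q[:,1].min(),q[:,1].min()+8)])
sb=blob((mn>170),(376,222));C=cont(sb);print("strip px",C[:,0].min(0),C[:,0].max(0))
mask=sb
for y in (214,216,220,228,232,234,235,236,237,238,239):
    x=np.where(sb[y])[0];print(y,x[[0,-1]] if len(x) else None)
# front edge sub-pixel
G=F.mean(2);ed=[]
for x in range(364,389):
    col=G[205:220,x];i=np.argmax(np.diff(col));d=np.diff(col)[i-1:i+2];ed.append((x,205+i+.5+(d[2]-d[0])/(2*d.sum())))
E_=plane(t,ed,.003);k=np.polyfit(E_[:,1],E_[:,0],1);print("front edge",E_.mean(0),k)
E
```

```text
disc [0.56051106 0.03563706] 0.1143529210513082 56
790
leaf px 502 ((0.5667333602905273, 0.04643384739756584), (0.0666627436876297, 0.07968520373106003), 55.609012603759766)
board ((0.5516329407691956, 0.024607568979263306), (0.12504462897777557, 0.1150590181350708), 56.01163101196289)
post px [260 238] [279 248] [269.12068966 245.67241379] 58
side post [260 160] [271 187] [np.float64(269.5), np.float64(269.5), np.float64(269.5), np.float64(269.5), np.float64(269.5), np.float64(269.0), np.float64(269.0), np.float64(269.0)]
strip px [361 212] [391 237]
214 [361 389]
216 [361 389]
220 [361 389]
228 [361 390]
232 [361 390]
234 [362 391]
235 [362 391]
236 [363 391]
237 [372 373]
238 None
239 None
front edge [ 0.56027436 -0.27811512] [-0.0236862   0.55368687]
```

Run:
```python
from h import *
t=manip.get_image("top");s=manip.get_image("side")
print(tri([t,s],[(269,237.3),(264,169)]),plane(t,[(269,237.3)],.12),plane(s,[(264,169)],.12))
g=t["frame"][214:233].astype(float).mean(2).mean(0)
# strip side edges half level (rows 214-232)
lvl=(g[350:358].mean()+g[368:380].mean())/2
L=350+np.interp(lvl,*[a for a in(g[350:368],np.arange(18))]);R=378+np.interp(-lvl,-g[378:398],np.arange(20))
print(L,R,plane(t,[(L,223),(R,223)],.003))
f=t["frame"]
cv2.imwrite("pics/c3.png",np.hstack([cv2.resize(f[225:255,255:285],None,fx=13,fy=13,interpolation=0),cv2.resize(s["frame"][160:190,250:280],None,fx=13,fy=13,interpolation=0)])[:,:,::-1])
```

```text
[0.46101318 0.03791125 0.11597731] [[0.45862969 0.03735939]] [[0.46264836 0.02941818]]
360.55712090163934 389.8958575863407 [[ 0.52298301 -0.23035347]
 [ 0.52511802 -0.32143535]]
```

View pics/c3.png

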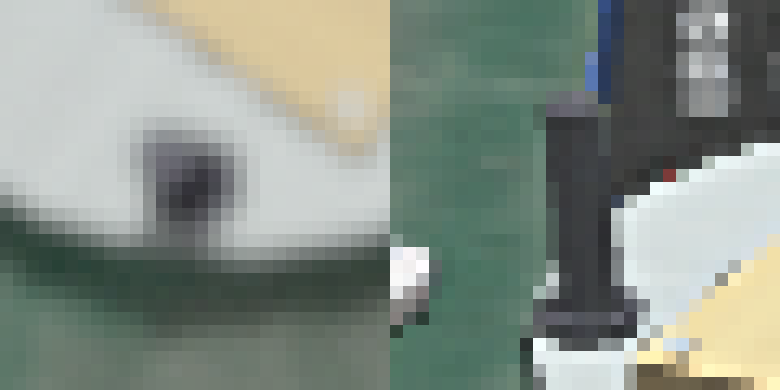

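Request:
servo_tool([
  {"delta_pos":[-3.5,-3.8,0],"grip":5},
  {"delta_pos":[-3.5,-3.8,0],"grip":5},
  {"delta_pos":[-3.5,-3.8,0],"grip":5},
  {"delta_pos":[-3.5,-3.8,0],"grip":5},
  {"delta_pos":[-3.5,-3.8,0],"grip":5},
  {"delta_pos":[-3.5,-3.8,0],"grip":5},
  {"delta_pos":[-3.5,-3.8,0],"grip":5},
  {"delta_pos":[-3.5,-3.8,0],"grip":5},
  {"delta_pos":[-3.5,-3.8,0],"grip":5},
  {"delta_pos":[-3.5,-3.8,0],"grip":5},
], force=40)

```text
schema error: expected keys delta_pos, delta_rot, grip
```

Request:
servo_tool([
  {"delta_pos":[-3.5,-3.8,0],"delta_rot":[0,0,0],"grip":5},
  {"delta_pos":[-3.5,-3.8,0],"delta_rot":[0,0,0],"grip":5},
  {"delta_pos":[-3.5,-3.8,0],"delta_rot":[0,0,0],"grip":5},
  {"delta_pos":[-3.5,-3.8,0],"delta_rot":[0,0,0],"grip":5},
  {"delta_pos":[-3.5,-3.8,0],"delta_rot":[0,0,0],"grip":5},
  {"delta_pos":[-3.5,-3.8,0],"delta_rot":[0,0,0],"grip":5},
  {"delta_pos":[-3.5,-3.8,0],"delta_rot":[0,0,0],"grip":5},
  {"delta_pos":[-3.5,-3.8,0],"delta_rot":[0,0,0],"grip":5},
  {"delta_pos":[-3.5,-3.8,0],"delta_rot":[0,0,0],"grip":5},
  {"delta_pos":[-3.5,-3.8,0],"delta_rot":[0,0,0],"grip":5},
], force=40)

```text
time: 1.55
position: [0.4214, 0.1334, 0.2316]
orientation: [0.542, 3.094, 0.001]
contact_force: [1.3, 0.5, 0.2]
width: 0.0502
grip_force: 0.0
```

Request:
servo_tool([
  {"delta_pos":[-3.4,-3.75,0],"delta_rot":[0,0,0],"grip":5},
  {"delta_pos":[-3.4,-3.75,0],"delta_rot":[0,0,0],"grip":5},
  {"delta_pos":[0,0,4],"delta_rot":[0,0,0],"grip":5},
  {"delta_pos":[0,0,4],"delta_rot":[0,0,0],"grip":5},
  {"delta_pos":[0,0,3.5],"delta_rot":[0,0,0],"grip":5},
  {"delta_pos":[0,0,3],"delta_rot":[0,0,0],"grip":5},
  {"delta_pos":[0,0,0],"delta_rot":[0,0,0],"grip":0.5},
  {"delta_pos":[0,0,0],"delta_rot":[0,0,0],"grip":0.5},
  {"delta_pos":[0,0,0],"delta_rot":[0,0,0],"grip":0.5},
  {"delta_pos":[0,0,0],"delta_rot":[0,0,0],"grip":0.5},
], force=40)

```text
time: 2.8
position: [0.4604, 0.0416, 0.0876]
orientation: [0.541, 3.093, 0.002]
contact_force: [-0.5, 0.2, 3.3]
width: 0.0129
grip_force: 39.4
```

Request:
servo_tool([
  {"delta_pos":[0.25,1.02,0],"delta_rot":[0,0,0.1047],"grip":0.5},
  {"delta_pos":[0.25,1.02,0],"delta_rot":[0,0,0.1047],"grip":0.5},
  {"delta_pos":[0.25,1.02,0],"delta_rot":[0,0,0.1047],"grip":0.5},
  {"delta_pos":[0.25,1.02,0],"delta_rot":[0,0,0.1047],"grip":0.5},
  {"delta_pos":[0.25,1.02,0],"delta_rot":[0,0,0.1047],"grip":0.5},
], force=40)

```text
time: 3.42
position: [0.4761, 0.0885, 0.0876]
orientation: [1.331, 2.845, -0.003]
contact_force: [-1.6, -5.0, 4.9]
width: 0.013
grip_force: 40.0
```

Request:
servo_tool([
  {"delta_pos":[0.25,1.02,0],"delta_rot":[0,0,0.1047],"grip":0.5},
  {"delta_pos":[0.25,1.02,0],"delta_rot":[0,0,0.1047],"grip":0.5},
  {"delta_pos":[0.25,1.02,0],"delta_rot":[0,0,0.1047],"grip":0.5},
  {"delta_pos":[0.25,1.02,0],"delta_rot":[0,0,0.1047],"grip":0.5},
  {"delta_pos":[0.25,1.02,0],"delta_rot":[0,0,0.1047],"grip":0.5},
  {"delta_pos":[0,0,0],"delta_rot":[0,0,0],"grip":0.5},
  {"delta_pos":[0,0,0],"delta_rot":[0,0,0],"grip":0.5},
], force=40)

```text
time: 4.3
position: [0.5168, 0.1254, 0.0876]
orientation: [2.014, 2.406, 0.007]
contact_force: [6.9, 0.9, -1.1]
width: 0.0126
grip_force: 40.0
```

Request:
servo_tool([
  {"delta_pos":[0,0,0],"delta_rot":[0,0,0],"grip":4.5},
  {"delta_pos":[0,0,0],"delta_rot":[0,0,0],"grip":4.5},
  {"delta_pos":[0,0,0],"delta_rot":[0,0,0],"grip":4.5},
  {"delta_pos":[0,0,-3],"delta_rot":[0,0,0],"grip":4.5},
  {"delta_pos":[0,0,-4],"delta_rot":[0,0,0],"grip":4.5},
  {"delta_pos":[0,0,-4],"delta_rot":[0,0,0],"grip":4.5},
])

```text
time: 5.05
position: [0.5137, 0.1253, 0.1973]
orientation: [-2.016, -2.409, 0.001]
contact_force: [0.3, 0.8, -0.4]
width: 0.0452
grip_force: 0.0
```

Run:
```python
from h import *
print(yaw().round(3),manip.get_obs()["q"].round(2),manip.get_obs()["position"])
```

```text
[[-0.176  0.984 -0.001]
 [ 0.984  0.176 -0.   ]
 [-0.    -0.001 -1.   ]] [-0.78  0.08  0.52  1.81 -0.04  1.26 -0.07] [0.5136895  0.12528067 0.19726906]
```

Request:
servo_tool([
  {"delta_pos":[-4.88,-1.25,0],"delta_rot":[0,0,0],"grip":4.5},
  {"delta_pos":[-4.88,-1.25,0],"delta_rot":[0,0,0],"grip":4.5},
  {"delta_pos":[-4.88,-1.25,0],"delta_rot":[0,0,0],"grip":4.5},
  {"delta_pos":[-4.88,-1.25,0],"delta_rot":[0,0,0],"grip":4.5},
  {"delta_pos":[-4.88,-1.25,0],"delta_rot":[0,0,0],"grip":4.5},
  {"delta_pos":[-4.88,-1.25,0],"delta_rot":[0,0,0],"grip":4.5},
  {"delta_pos":[-4.88,-1.25,0],"delta_rot":[0,0,0],"grip":4.5},
  {"delta_pos":[-4.88,-1.25,0],"delta_rot":[0,0,0.153],"grip":4.5},
])

```text
time: 6.05
position: [0.4842, -0.2776, 0.1964]
orientation: [-2.198, -2.244, -0.002]
contact_force: [0.2, 1.0, -1.3]
width: 0.045
grip_force: 0.0
```

Run:
```python
from h import *
print(yaw().round(3),manip.get_obs()["position"])
t=manip.get_image("top");s=manip.get_image("side")
a=cv2.resize(t["frame"][160:250,230:320],None,fx=5,fy=5,interpolation=cv2.INTER_CUBIC)
b=cv2.resize(s["frame"][200:290,255:325],None,fx=5,fy=5,interpolation=cv2.INTER_CUBIC)
cv2.imwrite("pics/d1.png",np.hstack([a,b])[:,:,::-1])
F=t["frame"].astype(int);mx=F.max(2);mn=F.min(2)
hsv=cv2.cvtColor(t["frame"],cv2.COLOR_RGB2HSV)
w=((hsv[...,1]>60)&(hsv[...,0]<30)&(hsv[...,0]>10)&(mx>140)).astype(np.uint8);w[:180]=0;w[240:]=0;w[:,:240]=0;w[:,310:]=0
hull=np.argwhere(w)[:,::-1];print("board",cv2.minAreaRect(np.float32(plane(t,hull,.074))),len(hull))
gray=(abs(hsv[...,0].astype(int)-118)<15)&(mx<190)&(hsv[...,1]>15)
g=blob(gray,(274,200));print("leaf",g.sum(),cv2.minAreaRect(np.float32(plane(t,cont(g)[:,0],.082))))
```

```text
[[-0.021  1.     0.   ]
 [ 1.     0.021  0.001]
 [ 0.001  0.001 -1.   ]] [ 0.48415238 -0.27764221  0.19637213]
board ((0.545696496963501, 0.03605162352323532), (0.11423272639513016, 0.12450827658176422), 85.9450912475586) 783
leaf 479 ((0.57227623462677, 0.03490689396858215), (0.07921227812767029, 0.06786473840475082), 84.88899230957031)
```

View pics/d1.png

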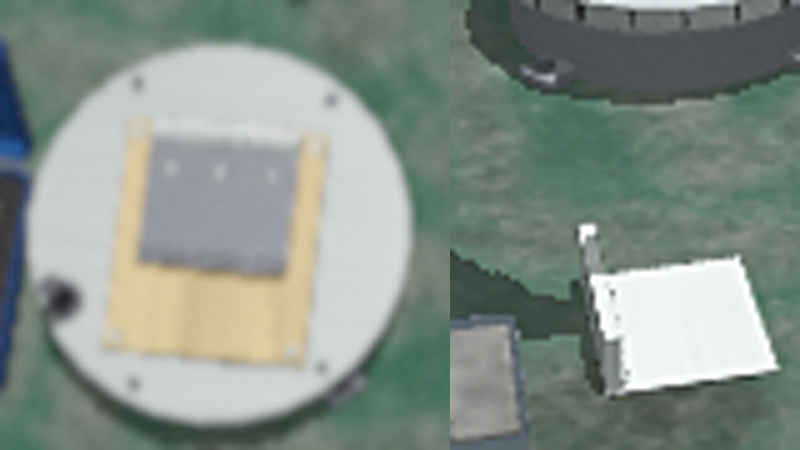

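Table is one click on, and the board's insertion axis is about −4.3°. The strip is still in place under the tool, so I'll grasp it.

Request:
servo_tool([
  {"delta_pos":[0,0,5],"delta_rot":[0,0,0],"grip":4.5},
  {"delta_pos":[0,0,5],"delta_rot":[0,0,0],"grip":4.5},
  {"delta_pos":[0,0,4],"delta_rot":[0,0,0],"grip":4.5},
  {"delta_pos":[0,0,3],"delta_rot":[0,0,0],"grip":4.5},
  {"delta_pos":[0,0,1.7],"delta_rot":[0,0,0],"grip":4.5},
  {"delta_pos":[0,0,0],"delta_rot":[0,0,0],"grip":0},
  {"delta_pos":[0,0,0],"delta_rot":[0,0,0],"grip":0},
  {"delta_pos":[0,0,0],"delta_rot":[0,0,0],"grip":0},
  {"delta_pos":[0,0,0],"delta_rot":[0,0,0],"grip":0},
], force=70)

```text
time: 7.28
position: [0.4856, -0.2769, 0.0107]
orientation: [2.193, 2.247, 0.002]
contact_force: [-0.4, 0.7, 6.8]
width: 0.0065
grip_force: 70.7
```

Request:
servo_tool([
  {"delta_pos":[0,0,-2],"delta_rot":[0,0,0],"grip":0},
  {"delta_pos":[0,0,-5],"delta_rot":[0,0,0],"grip":0},
  {"delta_pos":[0,0,-5],"delta_rot":[0,0,0],"grip":0},
  {"delta_pos":[5.3,-0.63,0],"delta_rot":[0,0,0],"grip":0},
  {"delta_pos":[5.3,-0.63,0],"delta_rot":[0,0,0],"grip":0},
  {"delta_pos":[5.3,-0.63,0],"delta_rot":[0,0,0],"grip":0},
  {"delta_pos":[5.3,-0.63,0],"delta_rot":[0,0,0],"grip":0},
  {"delta_pos":[5.3,-0.63,0],"delta_rot":[0,0,0],"grip":0},
  {"delta_pos":[5.7,-0.63,0],"delta_rot":[0,0,0.0995],"grip":0},
  {"delta_pos":[0,0,0],"delta_rot":[0,0,0],"grip":0},
])

```text
time: 8.52
position: [0.4382, 0.0487, 0.13]
orientation: [-2.295, -2.144, -0.002]
contact_force: [1.0, -0.8, -1.8]
width: 0.0064
grip_force: 69.7
```

Run:
```python
from h import *
o=manip.get_obs();print(yaw().round(4),o["position"],o["contact_force"])
t=manip.get_image("top");s=manip.get_image("side")
a=cv2.resize(t["frame"][170:260,230:320],None,fx=5,fy=5,interpolation=cv2.INTER_CUBIC)
b=cv2.resize(s["frame"][130:220,225:295],None,fx=5,fy=5,interpolation=cv2.INTER_CUBIC)
cv2.imwrite("pics/e1.png",np.hstack([a,b])[:,:,::-1])
```

```text
[[ 6.830e-02  9.977e-01  4.000e-04]
 [ 9.977e-01 -6.830e-02  1.600e-03]
 [ 1.700e-03  3.000e-04 -1.000e+00]] [0.4381829  0.04866073 0.13003099] [ 0.96154427 -0.83439929 -1.82803486]
```

View pics/e1.png

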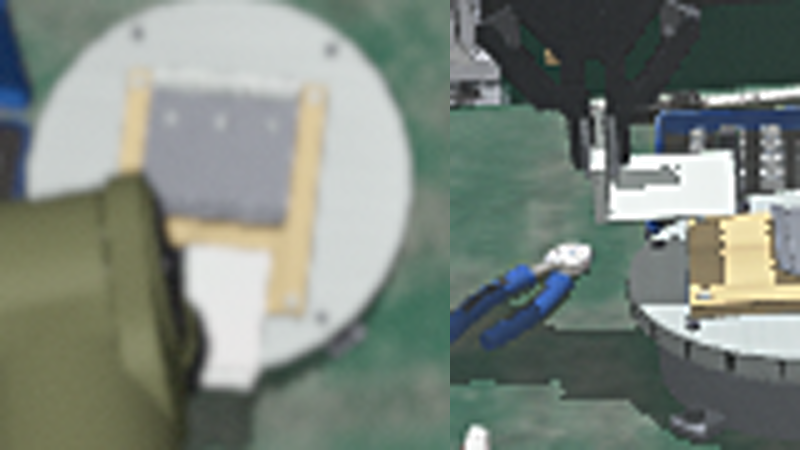

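The strip hangs level in the grip. Its right front corner is at about (284,220) in the top view and only its right part is visible past the arm. I'll check the offset using that corner and edge.

Run:
```python
from h import *
t=manip.get_image("top");G=t["frame"].astype(float).mean(2);B=t["frame"][...,2].astype(float)
o=manip.get_obs();z=o["position"][2]-.0107+.003
c=np.array([.5605,.0356]);th=-.075;u=np.array([np.cos(th),np.sin(th)]);v=np.array([-u[1],u[0]])
def sub(l):
    d=np.diff(l);i=int(np.argmax(abs(d)));i=min(max(i,1),len(d)-2);w=abs(d[i-1:i+2]);return i+.5+(w[2]-w[0])/w.sum()
f=[(x,212+sub(B[212:227,x])) for x in range(270,282)]
r=[(276+sub(B[y,276:294]),y) for y in range(224,240)]
for n,e in(("front",f),("right",r)):
    P=plane(t,e,z)-c;Q=np.c_[P@u,P@v];print(n,np.median(Q,0),np.polyfit(*((Q[:,1],Q[:,0]) if n=="front" else (Q[:,0],Q[:,1])),1));print(Q.round(4).tolist())
p=o["position"][:2]-c;print("tcp",p@u,p@v)
```

```text
front [-0.04716937 -0.01814803] [-0.02934286 -0.04747029]
[[-0.0479, -0.0025], [-0.0475, -0.0053], [-0.0473, -0.0082], [-0.0473, -0.011], [-0.047, -0.0139], [-0.0468, -0.0167], [-0.0464, -0.0196], [-0.0462, -0.0224], [-0.0459, -0.0253], [-0.0458, -0.0281], [-0.0476, -0.0312], [-0.0475, -0.0341]]
right [-0.08135253 -0.04652233] [ 0.45837534 -0.01379419]
[[-0.0597, -0.0461], [-0.0625, -0.0464], [-0.0654, -0.0467], [-0.0683, -0.0471], [-0.0711, -0.0472], [-0.074, -0.0469], [-0.077, -0.0467], [-0.0799, -0.0458], [-0.0828, -0.0459], [-0.0857, -0.0458], [-0.0886, -0.0453], [-0.0915, -0.0455], [-0.0943, -0.0458], [-0.0947, -0.0711], [-0.0976, -0.0709], [-0.1004, -0.0706]]
tcp -0.12155832227258184 -0.0012777461246973566
```

Request:
servo_tool([
  {"delta_pos":[0.12,0,2],"delta_rot":[0,0,0.007],"grip":0},
  {"delta_pos":[0,0,1.5],"delta_rot":[0,0,0],"grip":0},
  {"delta_pos":[0,0,0.7],"delta_rot":[0,0,0],"grip":0},
  {"delta_pos":[0,0,0.1],"delta_rot":[0,0,0],"grip":0},
  {"delta_pos":[0,0,0],"delta_rot":[0,0,0],"grip":0},
  {"delta_pos":[0,0,0],"delta_rot":[0,0,0],"grip":0},
])

```text
time: 9.43
position: [0.4395, 0.0458, 0.0868]
orientation: [2.311, 2.128, 0.001]
contact_force: [0.1, 1.1, -1.1]
width: 0.0064
grip_force: 69.8
```

Request:
servo_tool([
  {"delta_pos":[-0.05,0,0.07],"delta_rot":[0,0,-0.005],"grip":0},
  {"delta_pos":[0,0.5,0],"delta_rot":[0,0,0],"grip":0},
  {"delta_pos":[0,0.7,0],"delta_rot":[0,0,0],"grip":0},
  {"delta_pos":[0,0.7,0],"delta_rot":[0,0,0],"grip":0},
  {"delta_pos":[0,0.7,0],"delta_rot":[0,0,0],"grip":0},
  {"delta_pos":[0,0.4,0],"delta_rot":[0,0,0],"grip":0},
  {"delta_pos":[0,0,0],"delta_rot":[0,0,0],"grip":0},
])

```text
time: 10.3
position: [0.4692, 0.0427, 0.0855]
orientation: [2.306, 2.133, -0.001]
contact_force: [-0.3, 0.2, -1.8]
width: 0.0065
grip_force: 69.8
```

```bash
cat > st.py <<'E'
from h import *
o=manip.get_obs();c=np.array([.5605,.0356]);th=-.075;u=np.array([np.cos(th),np.sin(th)]);v=np.array([-u[1],u[0]])
p=o["position"][:2]-c;R=yaw();print("edge x",p@u+.076,"lat",p@v,"yaw",np.arctan2(R[1,1],R[0,1]),"bottom z",o["position"][2]-.0107,"F",o["contact_force"],"tilt",R[2,:2])
E
python3 - <<'E'
import st
from h import *
t=manip.get_image("top");s=manip.get_image("side")
a=cv2.resize(t["frame"][170:260,230:320],None,fx=5,fy=5,interpolation=cv2.INTER_CUBIC)
b=cv2.resize(s["frame"][140:230,245:335],None,fx=5,fy=5,interpolation=cv2.INTER_CUBIC)[:,:350]
b=cv2.resize(s["frame"][155:215,255:325],None,fx=5,fy=7.5,interpolation=cv2.INTER_CUBIC)
cv2.imwrite("pics/f1.png",np.hstack([a,b])[:,:,::-1])
E
```

```text
edge x -0.015596342006546957 lat 0.00025338383903473506 yaw -0.07776833994162122 bottom z 0.07484831070489699 F [-0.31308387  0.15526039 -1.75006278] tilt [-3.75574112e-04 -9.86369668e-05]
```

View pics/f1.png

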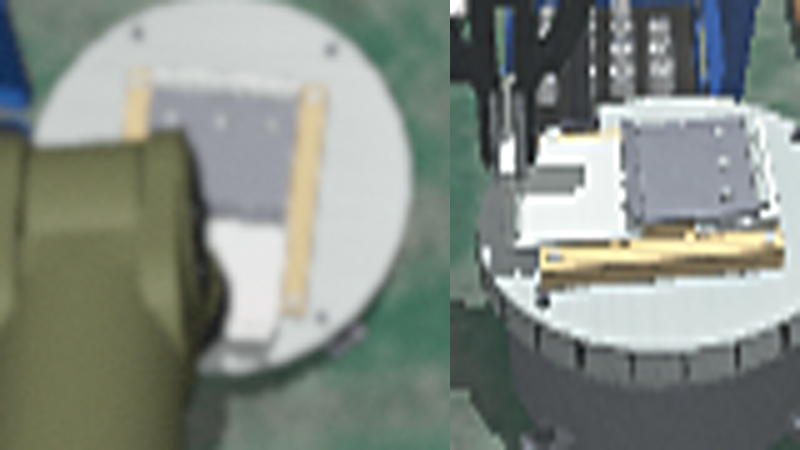

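The strip's edge is under the lip. Its right side lines up with the leaf's right side at about (285,220) in the crop, and the leaf is down. I'll push on.

Request:
servo_tool([
  {"delta_pos":[0,0.6,0],"delta_rot":[0,0,0],"grip":0},
  {"delta_pos":[0,0.7,0],"delta_rot":[0,0,0],"grip":0},
  {"delta_pos":[0,0.6,0],"delta_rot":[0,0,0],"grip":0},
  {"delta_pos":[0,0.4,0],"delta_rot":[0,0,0],"grip":0},
  {"delta_pos":[0,0.2,0],"delta_rot":[0,0,0],"grip":0},
  {"delta_pos":[0,0.1,0],"delta_rot":[0,0,0],"grip":0},
  {"delta_pos":[0,0,0],"delta_rot":[0,0,0],"grip":0},
])

```text
time: 11.28
position: [0.4948, 0.0408, 0.0856]
orientation: [-2.306, -2.134, 0.0]
contact_force: [0.3, 0.5, -2.0]
width: 0.0062
grip_force: 69.8
```

```bash
python3 st.py
```

```text
edge x 0.010118267489800742 lat 0.0002864173141525023 yaw -0.07751584090305155 bottom z 0.0749063045835263 F [ 0.26136625  0.51868204 -2.01213566] tilt [ 4.43933638e-05 -7.35031135e-05]
```

Request:
servo_tool([
  {"delta_pos":[0,0.1,0],"delta_rot":[0,0,0],"grip":0},
  {"delta_pos":[0,0.1,0],"delta_rot":[0,0,0],"grip":0},
  {"delta_pos":[0,0.1,0],"delta_rot":[0,0,0],"grip":0},
  {"delta_pos":[0,0,0],"delta_rot":[0,0,0],"grip":0},
])

```text
time: 11.78
position: [0.4979, 0.0406, 0.0856]
orientation: [2.306, 2.134, 0.0]
contact_force: [0.5, 0.1, -1.6]
width: 0.0065
grip_force: 69.8
```

```bash
python3 st.py
```

```text
edge x 0.013218173473144593 lat 0.0003149095809815322 yaw -0.07746541139705436 bottom z 0.0749225983492782 F [ 0.49602837  0.08975206 -1.57274213] tilt [6.58890953e-07 3.64006625e-05]
```

Request:
servo_tool([
  {"delta_pos":[0,0.1,0],"delta_rot":[0,0,0],"grip":0},
  {"delta_pos":[0,0.1,0],"delta_rot":[0,0,0],"grip":0},
  {"delta_pos":[0,0,0],"delta_rot":[0,0,0],"grip":0},
])

```text
time: 12.15
position: [0.4986, 0.0405, 0.0852]
orientation: [-2.304, -2.132, 0.003]
contact_force: [-4.7, -0.1, -0.1]
width: 0.0067
grip_force: 70.0
```

```bash
python3 st.py
```

```text
edge x 0.013885526534308579 lat 0.00027064346682682355 yaw -0.0774789611162606 bottom z 0.07451197933052638 F [-4.66100086 -0.13423639 -0.06968396] tilt [-0.00016134 -0.00291367]
```

Request:
servo_tool([
  {"delta_pos":[0,0,0.05],"delta_rot":[0,0,0],"grip":0},
  {"delta_pos":[0,0,0.05],"delta_rot":[0,0,0],"grip":0},
  {"delta_pos":[0,0,0.05],"delta_rot":[0,0,0],"grip":0},
  {"delta_pos":[0,0,0],"delta_rot":[0,0,0],"grip":0},
  {"delta_pos":[0,0,0],"delta_rot":[0,0,0],"grip":0},
])

```text
time: 12.78
position: [0.4985, 0.0406, 0.0847]
orientation: [-2.304, -2.132, 0.003]
contact_force: [-9.4, 0.0, 10.0]
width: 0.0063
grip_force: 71.3
```

```bash
python3 st.py
```

```text
edge x 0.01385105954948209 lat 0.0003199770845196617 yaw -0.07747518222125448 bottom z 0.0739870604107138 F [-9.37018831  0.0333856  10.01899653] tilt [ 0.00047174 -0.00330096]
```

Request:
servo_tool([
  {"delta_pos":[0,-0.03,0.05],"delta_rot":[0,0,0],"grip":0},
  {"delta_pos":[0,0,0],"delta_rot":[0,0,0],"grip":0},
  {"delta_pos":[0,0,0],"delta_rot":[0,0,0],"grip":0},
  {"delta_pos":[0,0,0],"delta_rot":[0,0,0],"grip":0},
  {"delta_pos":[0,0,0],"delta_rot":[0,0,0],"grip":0},
])

```text
time: 13.4
position: [0.4986, 0.0406, 0.0847]
orientation: [-2.304, -2.132, 0.002]
contact_force: [-9.2, 0.1, 11.9]
width: 0.0069
grip_force: 71.8
```

Run:
```python
import st
from h import *
t=manip.get_image("top");s=manip.get_image("side")
a=cv2.resize(t["frame"][170:260,230:320],None,fx=5,fy=5,interpolation=cv2.INTER_CUBIC)
b=cv2.resize(s["frame"][155:215,255:325],None,fx=5,fy=7.5,interpolation=cv2.INTER_CUBIC)
cv2.imwrite("pics/g1.png",np.hstack([a,b])[:,:,::-1])
```

```text
edge x 0.013885558799430632 lat 0.00033583811141088283 yaw -0.07750206928495015 bottom z 0.07398370808933602 F [-9.22011015  0.1254832  11.9382122 ] tilt [ 0.00075011 -0.0027571 ]
```

View pics/g1.png

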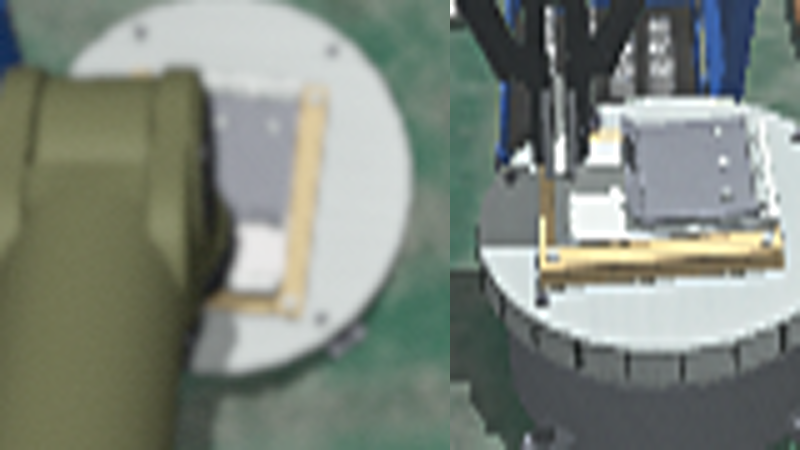

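The strip is fully under the leaf and square to it, with its right side flush with the leaf's at about (287,225). The leaf is down, the press is about 12 N, and the strip is butted. I'll hand it in.

```bash
python3 -c "
from station import manip
print(manip.sign_off())"
```

```text
the job is handed in; nothing more can be done
None
```

I turned the table one click and let go of the post, then slid the strip under the leaf until it butted against the lower plate; I handed the job in at about 13.5 s, still gripping the strip and pressing it down with about 12 N, but the sign-off returned no verdict.

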